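# Build up the roller spindle and press it home

### The job

Thread the blue wheel onto the horizontal spindle of the grey bracket, then the brass spacer sleeve, then the red end cap, mouth first. Press on the cap so that the whole stack and the tight brass collar behind it slide back until everything sits firmly home on the shoulder with no gaps, seat it there with a push of 10 to 20 N, and let go. The spindle never sits quite where the bracket's marked point says, so feel your way on: never push a part with more than 20 N, and leave the other things on the bench alone.

Things in the scene. Friction and masses are not known exactly. Their poses are not given: they have to be found in the camera images.
- datum (a point): Marked point on the bracket: nominal middle of the spindle's shoulder, 100 mm above the bench. x points back into the bracket, z up; the level spindle runs from here along -x. Its true axis is parallel to x but lies up to 4 mm to either side (y) and up to 4 mm above or below (z) of this point: not measured, new every time, to be found by feel or sight. Distances along x are true.
- collar (a joint): Tight brass thrust collar (26 mm across, 8 mm thick) on the spindle: its distance in m from the shoulder, 0 = home. Starts 5 to 10 mm out. It drags: about 4 to 5 N along the spindle moves it, and it stays where it is left.
- rack: Fixed wooden rack, 75 x 260 mm, 8 mm thick, with three cradles 100 mm apart along its y axis (black blocks 20 mm wide, two steel rails 18 mm apart, tops 22 mm above the bench). Each holds one part on its side, bore along the rack's x; which part lies where changes. Origin: middle of its underside.
- wheel: Blue wheel with steel hub, 48 mm across, 22 mm long, 14 mm through bore, 160 g nominal. Origin at its centre, x along the bore. In the cradle its centre is 44 mm above the bench.
- spacer: Brass spacer sleeve, 32 mm across, 24 mm long, 14 mm through bore, 100 g nominal. Origin at its centre, x along the bore. In the cradle its centre is 36 mm above the bench.
- cap: Red end cap, 36 mm across, 40 mm long; 14 mm bore, 34 mm deep, open at its +x end only (it already faces the right way). 80 g nominal. Origin at its centre, x along the bore to the mouth. In the cradle its centre is 38 mm above the bench. Home, its mouth is 54 mm from the shoulder (8 collar + 22 wheel + 24 spacer); the spindle does not bottom in it.
- tape_measure: Yellow tape measure, 38x83x66 mm, bystander. Origin under its middle.
- torch: Black torch lying down, 33x121x34 mm, bystander. Origin under its middle.
- spark_plug_0: Spark plug lying down, 23x82x20 mm, bystander. Origin under its middle.
- bearing_0: Loose ball bearing lying flat, 52 mm across, 16 mm high, bystander (not part of this job). Origin under its middle.
- tape_1: Small roll of black tape lying flat, 51 mm across, 19 mm high, bystander. Origin under its middle.
- pliers: Blue-handled pliers, 61x172x13 mm, bystander. Origin under their middle.
- bracket: Fixed grey bracket; its upright, 84 mm wide, reaches 28 mm above the marked point. Spindle: steel, 12 mm thick, 84 mm from shoulder (a 34 mm flange) to tip, last 2 mm chamfered to 9.6 mm; held in a locked cross slide, it does not yield. Origin at bench level, 16 mm behind (+x) and 100 mm below the marked point; same axes.
Not all that is in view belongs to the job. Of the things shaped like the wheel, the blue one is meant.

How it is judged:
By the outcome, as a careful person would: the job done as asked, in the order asked, and still so for the second after the job is handed in, with the robot touching nothing.
It also fails if it takes over 72 s, if anything falls off the work surface, if the arm or the gripper's body presses on something with over 40 N, if the wrist force passes 120 N, or if a joint passes its speed limit or range.

### The arm

A 7-joint arm with a two-finger parallel gripper is mounted at the origin on a cart in front of the work surface, level with it; the furniture and walls round the work are solid. World frame = base frame: x ahead of the robot, y to its left, z up, the work surface at z = 0. Lengths are in m, angles in rad, forces in N, time in s.
With the tool pointing down it reaches from about 0.425 to 0.925 m from the base axis. Payload 6.8 kg.
Tool frame: the origin (TCP) lies at the very end of the fingers, on their centre line; the grasp point (between the pads) lies 19 mm behind it; z points along the fingers, y is the line along which they close (so a half turn about z gives the same grasp; the last joint's range is limited). The gripper opens to 85 mm and grips with 20 to 120 N. Pads are 22 mm wide; open, the fingers measure 114 mm over their backs; the gripper's body (76 mm by 85 mm) begins 54 mm behind the grasp point. The pads swing forward as they close: fully open they stand 13 mm farther back than shut.
Start: joints at [-1.452, 0.477, 0.022, 1.555, -0.011, 1.109, -0.083], TCP at [0.152, 0.658, 0.199] pointing down, gripper open.
Joint ranges: [-2.96, 2.96], [-0.34, 2.1], [-1.41, 1.46], [0.24, 2.44], [-1.37, 4.51], [0.17, 1.92], [-2.96, 2.96]. Speed limits (rad/s): [2.39, 2.39, 3.14, 3.14, 3.14, 3.14, 3.14].

### API

Orientations are given as a unit quaternion [w, x, y, z].
In Python, from station import bot gives the robot as it stands.
- The arm moves only by the tool jog_arm, never from a script. Its argument "motion" is a list of rows, each a list of 7 numbers: the turn, a rotation vector about the tool's x, y, z in rad, then the shift along the tool's x, y, z in mm, then the finger opening in mm, from 0 to 85.4. A call has 1 to 10 rows; each row is the pose to reach, as a shift and turn from the pose commanded when the call began, along the tool's axes at that moment; what a row does not reach only later rows make up. A row lasts 1/8 s, in which the tool goes at most 62.5 mm and 10.7 degrees, less where a joint would pass 70% of its speed; a pose out of reach is approached as far as the arm can. A call with a gripper value outside its range is refused whole. The fingers move at their own pace and stop on an object; "grip_force" is the grip in N (left out, the last holds). Time passes only in rows, so rows that repeat a pose let the fingers close. It gives the time, the measured TCP pose, the force, the opening and the grip force at its end, in the units of the state.
- bot.get_obs(): the state, without advancing time (a new reading comes with each control period).
- bot.read_camera(name): name is "side" or "top" or "wrist"; returns a dict with "pixels" (400x640x3 uint8, red, green, blue), "camera_matrix" (3x3 intrinsics, pixels), "T" (4x4, takes a point from camera to world coordinates); the wrist camera has in their place "tool_from_camera" (4x4, takes a point from camera to tool coordinates, whose origin is the TCP and whose axes are the flange's). Camera axes: x right, y down, z forward; pixel columns grow to the right and rows downward; lengths in m; the calibration is good to about 2 mm. A picture is of the moment at which its call begins: read the wrist's pose just before it. There is no depth.
- bot.hand_in(): hands the job in; it is judged then, once.
Trained networks look in a picture, given as the dict that the camera call returned (one of the last four; its "shot" number tells which), for a name from the list of things; names that differ only in an ending like _2 or _b are one class to them, and where a whole thing is asked for, a point or a joint stands for the part that bears it (a point fixed in the world has none). Each returns a list of dicts, best first, with "score" (0 to 1); they miss things now and then, are a little off and sometimes report something else, mostly with a low value. They report only what shows in the picture. A call takes as long as a camera call. They do not tell look-alikes from the thing itself.
- bot.spot_in(thing, picture): "xy" ([column, row] in pixels, amid what is visible of it).
- bot.tip_of(thing, picture): "xy" ([column, row] in pixels: a listed point, or the origin of a listed thing).
The state is a dict: "t": time; "q": joint angles; "joint_vel": joint speeds; "joint_torque": joint torques, N m; "eef_pos": TCP position; "tool_rot": TCP orientation; "contact_force": force on the tool from outside, world axes, zero at the start; "torque": the same for the moment, N m; "gripper_width": opening from 0.0 (shut) to 1.0 (fully open); "grasp_force": force on a finger pad.
Only numpy, scipy, OpenCV 4.12 (cv2) and the standard library are available. Lean on these libraries where they do the work, as an engineer would, in place of code of your own. Each camera call takes 0.05 s, during which the arm holds its last target. There are 200 camera calls.

## Working session

There is one attempt and no reset: what is moved stays moved. The work goes in short steps, Python scripts to look and compute and a tool call to move; the robot and the scene stay as the last step left them, time stands still between calls to the robot, and variables do not carry over. Pictures are saved under pics/ and viewed, at most 10 in all, crops included, and the job is handed in when it is done.

Besides the shell and the picture viewer there is one more tool, called after ">>>" as a command line: name --pt "numbers of a row" for each row, then --argument value for the rest. jog_arm: Moves the arm, as the interface text tells. Its arguments: {"type":"object","properties":{"motion":{"type":"array"},"grip_force":{"type":"number"}},"required":["motion"]}

```bash
mkdir -p pics; ls; cat > h.py <<'E'
import numpy as np, cv2
from station import bot
def save(p,n): cv2.imwrite('pics/'+n, cv2.cvtColor(p['pixels'],cv2.COLOR_RGB2BGR))
def ray(p,xy):
    K=p['camera_matrix'];T=np.array(p['T']);d=T[:3,:3]@np.linalg.solve(K,[xy[0],xy[1],1]);return T[:3,3],d
def atz(p,xy,z):
    o,d=ray(p,xy);return o+d*(z-o[2])/d[2]
def proj(p,X):
    T=np.linalg.inv(np.array(p['T']));c=T[:3,:3]@np.array(X)+T[:3,3];u=p['camera_matrix']@c;return u[:2]/u[2]
E
python3 - <<'E'
from h import *
np.set_printoptions(precision=4,suppress=True)
o=bot.get_obs()
for k,v in o.items(): print(k,np.round(v,4))
Z=dict(wheel=.044,spacer=.036,cap=.038,rack=0,datum=.1,bracket=0)
for c in ('top','side'):
    p=bot.read_camera(c); save(p,c+'0.png'); print(c,np.array(p['T'])[:3,3],p['camera_matrix'][0])
    for t in Z:
        for r in bot.tip_of(t,p)[:3]: print(t,round(r['score'],2),np.round(r['xy'],1),atz(p,r['xy'],Z[t]))
E
```

```text
pics
t 0.0
q [-1.4521  0.4778  0.0224  1.5564 -0.0115  1.1093 -0.0831]
joint_vel [-0.0004 -0.     -0.0005  0.0004  0.001   0.0027 -0.0003]
joint_torque [  0.0005 -59.6457   1.6078 -28.1203   0.0124   0.0094  -0.    ]
eef_pos [0.1517 0.6571 0.1976]
tool_rot [-0.      0.1132  0.9936 -0.0009]
contact_force [0.707  0.2469 0.361 ]
torque [-0.011   0.0169 -0.0089]
grasp_force 0.0
gripper_width 0.9986
top [-0.5154  0.3259  1.4317] [500.1379   0.     315.4045]
wheel 0.64 [367.1 238. ] [ 0.3644 -0.1197  0.044 ]
wheel 0.55 [388.2 236.8] [ 0.35   -0.1902  0.044 ]
wheel 0.45 [355.5 209.6] [ 0.4904 -0.1211  0.044 ]
spacer 0.51 [379.4 207.9] [ 0.4808 -0.2083  0.036 ]
spacer 0.25 [428.9 208.4] [ 0.4317 -0.3778  0.036 ]
cap 0.67 [222.4 254.5] [0.4334 0.361  0.038 ]
rack 0.92 [352.2 221.8] [ 0.473  -0.1061 -0.    ]
side [ 0.4012 -0.9951  0.6935] [363.1036   0.     322.94  ]
wheel 0.67 [280.2 245.3] [ 0.3573 -0.1448  0.044 ]
wheel 0.52 [279.1 262.9] [ 0.3559 -0.223   0.044 ]
wheel 0.47 [319.1 238.1] [ 0.4728 -0.1163  0.044 ]
spacer 0.46 [325.  261.4] [ 0.4822 -0.2148  0.036 ]
cap 0.61 [314.8 220.8] [ 0.4664 -0.0133  0.038 ]
cap 0.55 [324.4 260.2] [ 0.4808 -0.212   0.038 ]
rack 0.74 [320.2 250.5] [ 0.4764 -0.1203  0.    ]
rack 0.69 [366.  241.7] [ 0.6247 -0.0844  0.    ]
datum 0.57 [355.9 172.5] [0.6331 0.2088 0.1   ]
bracket 0.65 [359.5 195.1] [0.6544 0.2133 0.    ]
```

View pics/top0.png

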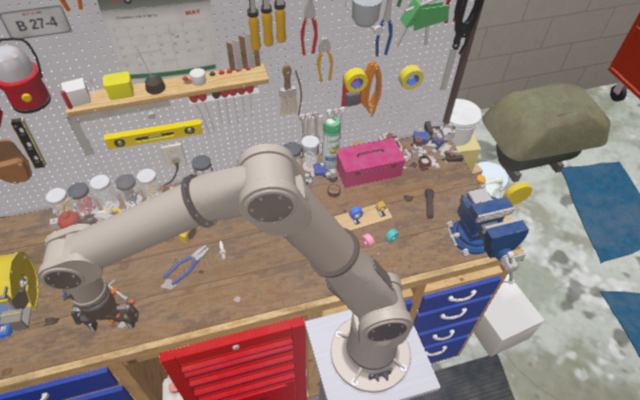

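View pics/side0.png

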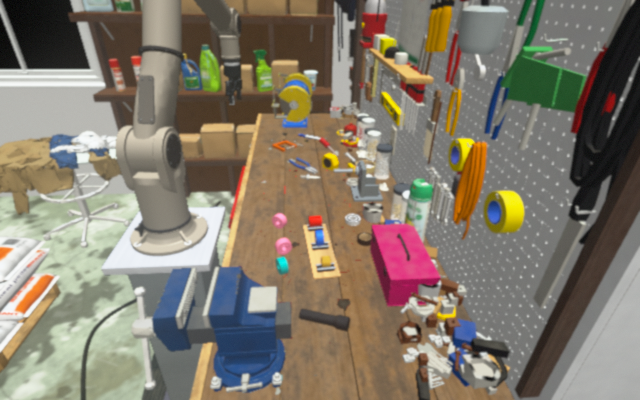

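The top view shows the blue wheel at (355,211) and the spacer at (380,208). The arm hides the cap. The side view shows the cap (316,220), the blue wheel (319,238) and the spacer (325,261) on the rack. The wheel-like decoys are loose on the bench: pink at (283,245) and (280,218), teal at (281,265). The bracket is near (360,185). Next I'll move the arm clear and look with the wrist camera.

>>> jog_arm --pt "0 0 -0.1 -60 -40 -30 85" --pt "0 0 -0.227 -120 -85 -60 85" --pt "0 0 -0.227 -180 -130 -100 85" --pt "0 0 -0.227 -240 -170 -100 85" --pt "0 0 -0.227 -290 -210 -100 85" --pt "0 0 -0.227 -340 -245 -100 85" --pt "0 0 -0.227 -390 -280 -100 85" --pt "0 0 -0.227 -430 -310 -100 85" --pt "0 0 -0.227 -470 -340 -100 85" --pt "0 0 -0.227 -490 -355 -100 85" --grip_force 40

```text
t: 1.95
eef_pos: [0.5506, 0.1999, 0.299]
tool_rot: [0.0, -0.0, 1.0, 0.0]
contact_force: [0.2, 1.1, -0.2]
gripper_width: 0.998
grasp_force: 0.0
```

```bash
cat >> h.py <<'E'
from scipy.spatial.transform import Rotation as R
np.set_printoptions(precision=4,suppress=True)
def wrist(n=None):
    o=bot.get_obs(); p=bot.read_camera('wrist'); W=np.eye(4); q=o['tool_rot']
    W[:3,:3]=R.from_quat([q[1],q[2],q[3],q[0]]).as_matrix(); W[:3,3]=o['eef_pos']
    p2=dict(p); p2['T']=W@np.array(p['tool_from_camera'])
    if n: save(p,n)
    return p,p2,o
E
python3 - <<'E'
from h import *
p,w,o=wrist('w1.png'); print(o['eef_pos'],o['tool_rot'],o['contact_force']);print(p['tool_from_camera'],p['camera_matrix'])
Z=dict(wheel=.044,spacer=.036,cap=.038,rack=0,datum=.1,bracket=0,collar=.1)
def go(p,w,names):
    for t in names:
        for r in bot.tip_of(t,p)[:2]: print(t,round(r['score'],2),np.round(r['xy'],1),atz(w,r['xy'],Z[t]))
go(p,w,['datum','bracket','collar'])
for c in ('top','side'):
    p=bot.read_camera(c); save(p,c+'1.png'); print(c); go(p,p,Z)
E
```

```text
[0.5506 0.1999 0.299 ] [ 0.0004 -0.0001  1.      0.0003] [ 0.2145  1.1417 -0.1731]
[[-0.0004 -0.9582 -0.2862  0.0723]
 [ 1.     -0.0009  0.0017  0.0002]
 [-0.0019 -0.2862  0.9582 -0.1748]
 [ 0.      0.      0.      1.    ]] [[296.0612   0.     316.9402]
 [  0.     296.0612 200.9524]
 [  0.       0.       1.    ]]
datum 0.64 [328.5 230. ] [0.6313 0.2165 0.1   ]
bracket 0.68 [327.9 219.9] [0.6537 0.2197 0.    ]Traceback (most recent call last):
  File "<stdin>", line 7, in <module>
  File "<stdin>", line 6, in go
ValueError: it knows: bearing, bracket, cap, datum, pliers, rack, spacer, spark_plug, tape, tape_measure, torch, wheel
```

View pics/w1.png

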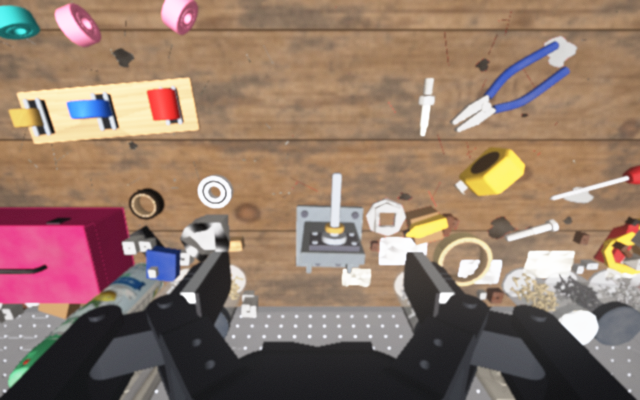

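The wrist view shows the spindle from its tip (336,175) to the brass collar (340,228). The rack is at upper left, with spacer (25,117), blue wheel (90,108) and cap (163,104). The pink and teal decoys sit along the top edge. Next I'll take two offset views for parallax on the spindle.

>>> jog_arm --pt "0 0 0 -25 35 40 85" --pt "0 0 0 -40 70 70 85" --pt "0 0 0 -40 80 80 85" --pt "0 0 0 -40 80 80 85"

```text
t: 2.6
eef_pos: [0.588, 0.283, 0.2179]
tool_rot: [-0.001, -0.001, 1.0, -0.0]
contact_force: [-0.6, -0.6, -0.5]
gripper_width: 0.994
grasp_force: 0.0
```

```bash
cat > shot.py <<'E'
import sys,pickle
from h import *
n=sys.argv[1]
p,w,o=wrist(n+'.png'); pickle.dump(w,open(n+'.pkl','wb')); print(o['eef_pos'],o['tool_rot'],o['contact_force'])
Z=dict(wheel=.044,spacer=.036,cap=.038,rack=0,datum=.1,bracket=0)
for t in sys.argv[2:]:
    for r in bot.tip_of(t,p)[:2]: print(t,round(r['score'],2),np.round(r['xy'],1),atz(w,r['xy'],Z[t]))
E
python3 shot.py w2 datum bracket
```

```text
[0.588  0.283  0.2179] [-0.0009 -0.0014  1.     -0.0003] [-0.5829 -0.6347 -0.4762]
datum 0.71 [255.4 230. ] [0.6351 0.2184 0.1   ]
bracket 0.78 [272.8 213.1] [0.6503 0.2221 0.    ]
```

>>> jog_arm --pt "0 0 0 0 -55 0 85" --pt "0 0 0 0 -110 0 85" --pt "0 0 0 0 -150 0 85" --pt "0 0 0 0 -150 0 85"

```text
t: 3.25
eef_pos: [0.5902, 0.1256, 0.2206]
tool_rot: [0.001, 0.004, 1.0, -0.0]
contact_force: [0.7, 0.3, 0.6]
gripper_width: 0.997
grasp_force: 0.0
```

```bash
python3 shot.py w3 datum bracket; python3 - <<'E'
import cv2,numpy as np
a=cv2.imread('pics/w2.png');b=cv2.imread('pics/w3.png')
cv2.imwrite('pics/w23.png',np.hstack([cv2.resize(a,None,fx=.62,fy=.62),cv2.resize(b,None,fx=.62,fy=.62)]))
E
```

```text
[0.5902 0.1256 0.2206] [ 0.0014  0.0042  1.     -0.0003] [0.7084 0.3079 0.5838]
datum 0.87 [405.  222.6] [0.6314 0.2197 0.1   ]
bracket 0.84 [385.7 211.7] [0.6533 0.2228 0.    ]
```

View pics/w23.png

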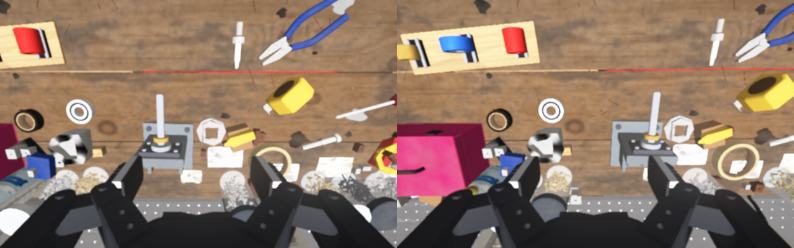

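The left pane shows the spindle at about (160,95–140) and the right pane at about (655,93–150). I'll fit its centre lines and triangulate.

```bash
python3 - <<'E'
from h import *
import pickle
from scipy.optimize import least_squares
obs=[]
for n,c0 in (('w2',258),('w3',414)):
    w=pickle.load(open(n+'.pkl','rb')); g=cv2.GaussianBlur(w['pixels'].astype(np.float32).mean(2),(0,0),.8)
    pts=[]
    for r in range(158,206,3):
        s=np.diff(g[r,c0-16:c0+17]); a=s.argmax(); b=s.argmin()
        sub=lambda i,s:i+.5*(s[i-1]-s[i+1])/(s[i-1]-2*s[i]+s[i+1]) if 0<i<len(s)-1 else i
        pts.append(((sub(a,s)+sub(b,-s))/2+c0-15.5,r,sub(b,-s)-sub(a,s)))
    pts=np.array(pts); print(n,pts.round(1).tolist())
    obs.append((w,pts[:,:2]))
    crop=w['pixels'][130:240,c0-60:c0+60]; cv2.imwrite(f'pics/c_{n}.png',cv2.resize(crop[:,:,::-1],None,fx=3.3,fy=4,interpolation=cv2.INTER_CUBIC))
# line: y=a+b(x-.6), z=c level
def res(v):
    e=[]
    for w,P in obs:
        q=[proj(w,[x,v[0]+v[1]*(x-.6),v[2]]) for x in (.56,.62)]
        k=(q[1]-q[0])[0]/(q[1]-q[0])[1]
        e+=list(P[:,0]-q[0][0]-k*(P[:,1]-q[0][1]))
    return np.array(e)
s=least_squares(res,[.22,0,.1],loss='soft_l1'); print(s.x,np.abs(s.fun).mean(), s.fun.round(1))
cv2.imwrite('pics/cc.png',np.hstack([cv2.imread('pics/c_w2.png'),cv2.imread('pics/c_w3.png')]))
E
```

```text
w2 [[257.3, 158.0, 11.5], [257.3, 161.0, 11.6], [257.4, 164.0, 11.7], [257.5, 167.0, 11.6], [257.5, 170.0, 11.7], [257.5, 173.0, 11.7], [257.6, 176.0, 11.6], [257.8, 179.0, 11.3], [257.9, 182.0, 11.3], [258.0, 185.0, 11.2], [258.1, 188.0, 11.2], [258.1, 191.0, 11.2], [258.2, 194.0, 11.3], [258.3, 197.0, 11.5], [258.2, 200.0, 10.6], [252.9, 203.0, 20.8]]
w3 [[418.0, 158.0, 11.5], [417.7, 161.0, 11.6], [417.4, 164.0, 11.6], [416.9, 167.0, 11.4], [416.6, 170.0, 11.6], [416.4, 173.0, 11.4], [416.0, 176.0, 11.2], [415.6, 179.0, 11.5], [415.2, 182.0, 11.3], [414.9, 185.0, 11.2], [414.5, 188.0, 11.4], [414.1, 191.0, 11.2], [413.8, 194.0, 11.3], [413.8, 197.0, 10.9], [413.3, 200.0, 10.1], [413.1, 203.0, 10.4]]
[ 0.2244 -0.03    0.1058] 0.25683209457260575 [ 0.1  0.1  0.   0.1  0.1 -0.  -0.   0.   0.1  0.1  0.2  0.1  0.1  0.2
 -0.1 -5.4 -0.1 -0.1 -0.  -0.1 -0.1  0.  -0.  -0.  -0.1 -0.   0.  -0.1
 -0.1  0.3  0.2  0.3]
```

View pics/cc.png

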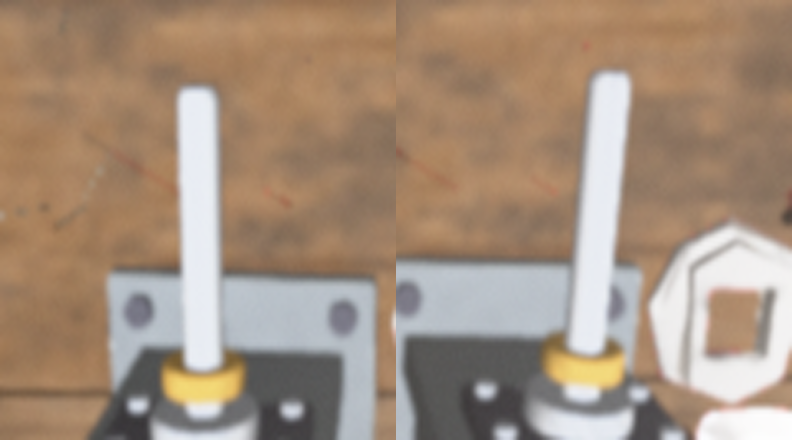

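The spindle line fits cleanly in both panes: tip at about (197,88) left and (610,72) right, collar at (203,380) and (583,362). Its yaw is about −0.03 rad and its z about 0.104. Now the rack.

>>> jog_arm --pt "0 0 0 30 -50 -20 85" --pt "0 0 0 60 -100 -30 85" --pt "0 0 0 90 -150 -30 85" --pt "0 0 0 120 -200 -30 85" --pt "0 0 0 140 -235 -30 85" --pt "0 0 0 140 -235 -30 85" --pt "0 0 0 140 -235 -30 85" --pt "0 0 0 140 -235 -30 85"

```text
t: 4.4
eef_pos: [0.4503, -0.1018, 0.2486]
tool_rot: [0.0, -0.002, 1.0, -0.0]
contact_force: [0.6, 0.9, -0.3]
gripper_width: 0.996
grasp_force: 0.0
```

```bash
python3 shot.py w4 wheel spacer cap rack
```

```text
[ 0.4503 -0.1018  0.2486] [ 0.0001 -0.0016  1.     -0.    ] [ 0.5566  0.9153 -0.3454]
wheel 0.85 [306.2 187.1] [ 0.4723 -0.1151  0.044 ]
wheel 0.72 [235.3 103. ] [ 0.3671 -0.2005  0.044 ]
spacer 0.9 [232.1 196.5] [ 0.4876 -0.2161  0.036 ]
cap 0.85 [381.5 181.4] [ 0.4657 -0.0148  0.038 ]
rack 0.82 [307.9 183.1] [ 0.4772 -0.114   0.    ]
```

View pics/w4.png

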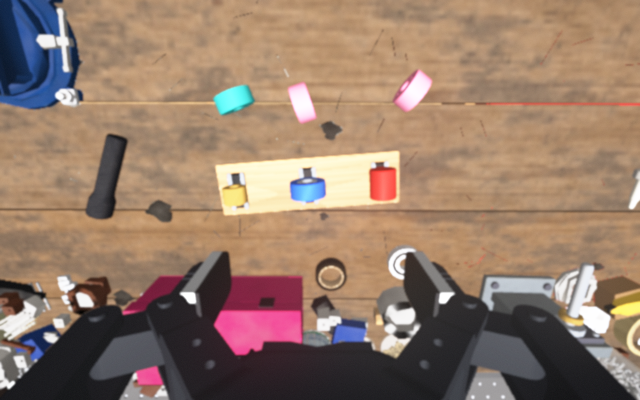

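Candidates for the wheel: teal (235,99), pink (302,102), pink (412,90), and blue with a steel hub (308,187). Only the last is blue and in a rack cradle, so it is the one meant. I'll confirm it in an enlarged crop.

```bash
python3 - <<'E'
from h import *
import pickle
w=pickle.load(open('w4.pkl','rb')); im=w['pixels']
cv2.imwrite('pics/w4c.png',cv2.resize(im[140:225,205:410,::-1],None,fx=3.9,fy=3.9,interpolation=cv2.INTER_CUBIC))
h=cv2.cvtColor(im,cv2.COLOR_RGB2HSV)
for n,lo,hi,z in (('blue',(105,120,60),(125,255,255),.055),('red',(0,190,80),(4,255,255),.045),('brass',(18,130,120),(27,255,255),.045)):
    m=cv2.inRange(h,lo,hi); m[:140]=0;m[225:]=0;m[:,:205]=0;m[:,410:]=0
    nn,_,st,ce=cv2.connectedComponentsWithStats(m); i=1+st[1:,4].argmax(); r=cv2.minAreaRect(np.argwhere(_==i)[:,::-1].astype(np.float32))
    print(n,st[i],ce[i],r, atz(w,ce[i],z))
for c in ((217,165),(398,151.5),(400,200),(223,215.5)): print(atz(w,c,.008))
E
```

```text
blue [291 180  34  21 321] [308.0498 189.1464] ((307.5792236328125, 190.3226318359375), (19.72049903869629, 33.27291488647461), 87.51044464111328) [ 0.4722 -0.1123  0.055 ]
red [371 169  23  13  53] [378.2453 172.3585] ((380.6503601074219, 171.4688262939453), (8.858315467834473, 24.170547485351562), 62.35402297973633) [ 0.4521 -0.0214  0.045 ]
brass [223 184  24  21 158] [237.9304 191.0696] ((237.03077697753906, 190.7461700439453), (25.522384643554688, 16.050161361694336), 37.87498474121094) [ 0.4776 -0.2052  0.045 ]
[ 0.4494 -0.242   0.008 ]
[0.4298 0.0122 0.008 ]
[0.5003 0.0208 0.008 ]
[ 0.5249 -0.2402  0.008 ]
```

View pics/w4c.png

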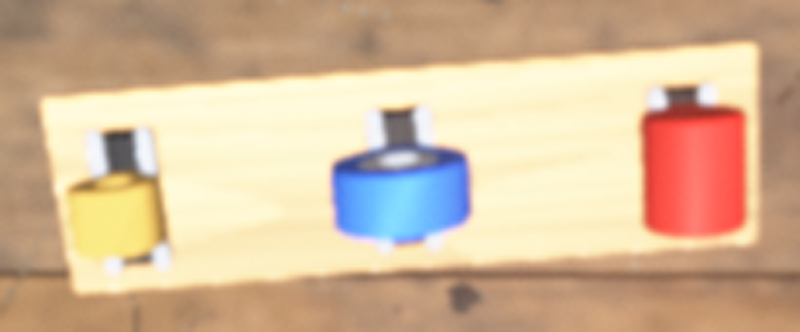

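The crop shows the blue wheel with its steel hub in the middle cradle, the brass spacer on the left and the red cap on the right. I'll grasp the wheel.

>>> jog_arm --pt "0 0 -0.085 -22 -13 50 85" --pt "0 0 -0.085 -22 -13 100 85" --pt "0 0 -0.085 -22 -13 150 85" --pt "0 0 -0.085 -22 -13 190 85" --pt "0 0 -0.085 -22 -13 215 85" --pt "0 0 -0.085 -22 -13 226 85" --pt "0 0 -0.085 -22 -13 226 85" --pt "0 0 -0.085 -22 -13 226 60" --pt "0 0 -0.085 -22 -13 226 40" --pt "0 0 -0.085 -22 -13 226 40" --grip_force 40

```text
t: 5.9
eef_pos: [0.4722, -0.1148, 0.0236]
tool_rot: [0.001, -0.043, 0.999, 0.001]
contact_force: [-2.2, 4.6, 8.4]
gripper_width: 0.468
grasp_force: 5.0
```

>>> jog_arm --pt "0 0 0 0 0 0 40" --pt "0 0 0 0 0 0 40" --pt "0 0 0 0 0 -10 40" --pt "0 0 0 0 0 -30 40" --pt "0 0 0 0 0 -70 40" --pt "0 0 0 0 0 -120 40" --pt "0 0 0 0 0 -120 40"

```text
t: 6.78
eef_pos: [0.4743, -0.1173, 0.1466]
tool_rot: [0.004, -0.042, 0.999, -0.0]
contact_force: [0.5, 0.3, -0.8]
gripper_width: 0.466
grasp_force: 0.0
```

```bash
python3 shot.py w5 wheel; python3 -c "
from h import *
p=bot.read_camera('side');save(p,'s5.png');print(bot.get_obs()['contact_force'])
"
```

```text
[ 0.4743 -0.1173  0.1466] [ 0.0041 -0.0422  0.9991 -0.0002] [ 0.5002  0.3369 -0.8446]
wheel 0.73 [324.5  72.2] [ 0.3693 -0.119   0.044 ]
wheel 0.68 [475.1  64.3] [0.3522 0.009  0.044 ]
[-0.2004  0.2169 -0.0383]
```

View pics/w5.png

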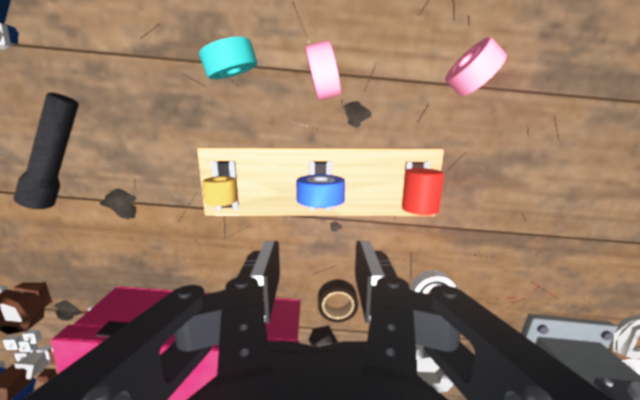

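The wheel slipped out: it is still in its cradle at (320,190), and the fingers stand at 40 mm above it. I'll recompute its position from this view.

```bash
python3 - <<'E'
from h import *
import pickle
w=pickle.load(open('w5.pkl','rb')); im=w['pixels']; h=cv2.cvtColor(im,cv2.COLOR_RGB2HSV)
m=cv2.inRange(h,(105,100,60),(125,255,255)); m[:140]=0;m[225:]=0;m[:,:205]=0;m[:,440:]=0
n,l,st,ce=cv2.connectedComponentsWithStats(m); i=1+st[1:,4].argmax(); print(st[i],ce[i])
# model silhouette: fit x,y of cylinder (yaw .085) to mask bbox
ax=np.array([np.cos(.085),np.sin(.085),0]); ay=np.array([-ax[1],ax[0],0]); az=np.array([0,0,1.])
def sil(x,y,z=.044,r=.024,L=.022):
    a=np.linspace(0,2*np.pi,60); return np.array([proj(w,np.array([x,y,z])+s*L/2*ax+r*(np.cos(t)*ay+np.sin(t)*az)) for s in(-1,1) for t in a])
for x in (.465,.47,.475,.48,.485):
    s=sil(x,-.115); print(x,s.min(0),s.max(0))
for c in ((197,149),(443,149),(443,216),(206,216)): print(atz(w,c,.008))
print('TCP',proj(w,bot.get_obs()['eef_pos']))
E
```

```text
[297 177  47  30 784] [320.1722 191.3393]
0.465 [294.1603 164.6902] [345.0243 198.7073]
0.47 [293.8361 169.4917] [344.4319 204.0339]
0.475 [293.5152 174.2472] [343.8457 209.3019]
0.48 [293.1976 178.9575] [343.2656 214.5124]
0.485 [292.8834 183.6231] [342.6915 219.6663]
[ 0.4504 -0.2449  0.008 ]
[0.4288 0.0122 0.008 ]
[0.5024 0.0278 0.008 ]
[ 0.5247 -0.2374  0.008 ]
TCP [318.2068 223.8503]
```

The wheel is where I estimated. The fingers only reached the commanded 40 and barely touched it, so this time I'll close fully.

>>> jog_arm --pt "0 0 0 0 1 40 85" --pt "0 0 0 0 2 80 85" --pt "0 0 0 0 2 110 85" --pt "0 0 0 0 2 122 85" --pt "0 0 0 0 2 122 40" --pt "0 0 0 0 2 122 0" --pt "0 0 0 0 2 122 0" --pt "0 0 0 0 2 122 0" --pt "0 0 0 0 2 122 0" --grip_force 50

```text
t: 8.05
eef_pos: [0.4723, -0.1144, 0.0219]
tool_rot: [0.001, -0.043, 0.999, 0.0]
contact_force: [-0.8, 1.0, 6.3]
gripper_width: 0.453
grasp_force: 48.4
```

>>> jog_arm --pt "0 0 0 0 0 0 0" --pt "0 0 0 0 0 -10 0" --pt "0 0 0 0 0 -30 0" --pt "0 0 0 0 0 -80 0" --pt "0 0 0 0 0 -130 0" --pt "0 0 0 0 0 -130 0" --pt "0 0 0 0 0 -130 0"

```text
t: 8.93
eef_pos: [0.4708, -0.1141, 0.1506]
tool_rot: [0.0, -0.043, 0.999, 0.0]
contact_force: [0.6, -0.3, -1.9]
gripper_width: 0.452
grasp_force: 48.3
```

```bash
python3 shot.py w6; python3 - <<'E'
from h import *
import pickle
w=pickle.load(open('w6.pkl','rb')); h=cv2.cvtColor(w['pixels'],cv2.COLOR_RGB2HSV)
m=cv2.inRange(h,(105,100,60),(125,255,255)); 
n,l,st,ce=cv2.connectedComponentsWithStats(m)
for i in range(1,n):
    if st[i,4]>150: print(st[i],ce[i])
print('TCP',proj(w,bot.get_obs()['eef_pos']))
E
```

```text
[ 0.4708 -0.1141  0.1506] [ 0.     -0.0427  0.9991  0.0003] [ 0.6159 -0.2604 -1.8906]
[ 275  220   85   78 3143] [317.9675 254.6106]
TCP [316.2603 230.0174]
```

The wheel is held. Now to the spindle, with two settled parallax views.

>>> jog_arm --pt "0 0 0.05 -20 45 -25 0" --pt "0 0 0.115 -45 90 -50 0" --pt "0 0 0.115 -70 135 -75 0" --pt "0 0 0.115 -95 180 -75 0" --pt "0 0 0.115 -120 225 -75 0" --pt "0 0 0.115 -131 258 -75 0" --pt "0 0 0.115 -131 258 -75 0" --pt "0 0 0.115 -131 258 -75 0" --pt "0 0 0.115 -131 258 -75 0"

```text
t: 10.1
eef_pos: [0.5795, 0.152, 0.2251]
tool_rot: [-0.001, 0.016, 1.0, -0.0]
contact_force: [-0.1, 0.7, -1.9]
gripper_width: 0.451
grasp_force: 48.3
```

```bash
python3 shot.py w7 datum bracket
```

```text
[0.5795 0.152  0.2251] [-0.0005  0.0161  0.9999 -0.0005] [-0.0816  0.6583 -1.8512]
datum 0.96 [381.6 230. ] [0.6319 0.2213 0.1   ]
bracket 0.8 [367.7 217. ] [0.6527 0.2231 0.    ]
bracket 0.16 [154.5 205.8] [ 0.626  -0.0789  0.    ]
```

>>> jog_arm --pt "0 0 0 0 45 0 0" --pt "0 0 0 0 90 0 0" --pt "0 0 0 0 130 0 0" --pt "0 0 0 0 140 0 0" --pt "0 0 0 0 140 0 0" --pt "0 0 0 0 140 0 0" --pt "0 0 0 0 140 0 0"

```text
t: 11.12
eef_pos: [0.5845, 0.2919, 0.2259]
tool_rot: [0.0, 0.016, 1.0, -0.0]
contact_force: [-0.2, 0.1, -1.5]
gripper_width: 0.453
grasp_force: 48.3
```

```bash
python3 shot.py w8 datum bracket
cat > fit.py <<'E'
from h import *
import pickle,sys
from scipy.optimize import least_squares
obs=[];tips=[]
for n in sys.argv[1:]:
    w=pickle.load(open(n+'.pkl','rb')); g=cv2.GaussianBlur(w['pixels'].astype(np.float32).mean(2),(0,0),.8)
    qa,qb=proj(w,[.555,.2257,.1045]),proj(w,[.605,.2242,.1045]); pts=[]
    for r in np.arange(int(qa[1])+2,int(qb[1])-2,2):
        c0=int(round(qa[0]+(qb[0]-qa[0])*(r-qa[1])/(qb[1]-qa[1])))
        s=np.diff(g[r,c0-16:c0+17]); a=s.argmax(); b=s.argmin()
        if not 0<a<31 or not 0<b<31 or not 8<b-a<18: continue
        sub=lambda i,s:i+.5*(s[i-1]-s[i+1])/(s[i-1]-2*s[i]+s[i+1])
        pts.append(((sub(a,s)+sub(b,-s))/2+c0-15.5,r))
    pts=np.array(pts); print(n,len(pts),qa,qb,pts[[0,-1]]); obs.append((w,pts))
    c=int(round(pts[0,0]));col=cv2.GaussianBlur(g,(0,0),.7)[int(qa[1])-30:int(qa[1])+15,c]; tips.append((w,(c,int(qa[1])-30+np.diff(col).argmax()+.5)))
def res(v):
    e=[]
    for w,P in obs:
        q=[proj(w,[x,v[0]+v[1]*(x-.6),v[2]]) for x in (.56,.62)]
        k=(q[1]-q[0])[0]/(q[1]-q[0])[1]; e+=list(P[:,0]-q[0][0]-k*(P[:,1]-q[0][1]))
    return np.array(e)
s=least_squares(res,[.22,0,.1],loss='soft_l1',f_scale=.2); print('spindle',s.x,np.abs(s.fun).mean(),np.abs(s.fun).max())
for w,t in tips: print('tip',t,atz(w,t,s.x[2]))
E
python3 fit.py w7 w8
cat > held.py <<'E'
from h import *
import pickle,sys
from scipy.optimize import least_squares
# centre of held cylinder in tool frame (x along -tool x), from mask rows/cols; args: pkl rmin rmax
n,r0,r1,rad,L=sys.argv[1],*map(float,sys.argv[2:6])
w=pickle.load(open(n+'.pkl','rb'));C=np.array(w['tool_from_camera']); w=dict(w);w['T']=C
a=np.linspace(0,2*np.pi,120)
def bb(x,z):
    s=np.array([proj(w,[x+k*L/2,rad*np.cos(t),z+rad*np.sin(t)]) for k in(-1,1) for t in a]); return s.min(0),s.max(0)
s=least_squares(lambda v:[bb(*v)[0][1]-r0,bb(*v)[1][1]-r1],[0,-.02],diff_step=1e-3,x_scale=.01); print('held in tool x,z',s.x,s.fun,bb(*s.x))
E
python3 held.py w6 219.5 298.5 .024 .022
```

```text
[0.5845 0.2919 0.2259] [ 0.0002  0.0161  0.9999 -0.0001] [-0.2195  0.0694 -1.4632]
datum 0.84 [250.5 230.7] [0.6335 0.2184 0.1   ]
bracket 0.63 [268.7 216.2] [0.6524 0.2214 0.    ]
bracket 0.16 [367.8  77.5] [0.4723 0.3604 0.    ]
w7 22 [389.1994 160.0789] [385.998  207.6896] [[389.2944 162.    ]
 [386.8211 204.    ]]
w8 22 [249.1775 159.3826] [252.4258 206.943 ] [[249.1022 161.    ]
 [251.9274 203.    ]]
spindle [ 0.2245 -0.027   0.1056] 0.05902084560884473 0.20285213877142594
tip (389, np.float64(157.5)) [0.5522 0.2251 0.1056]
tip (249, np.float64(156.5)) [0.552  0.2261 0.1056]
held in tool x,z [-0.0009 -0.03  ] [0. 0.] (array([270.3068, 219.5   ]), array([362.0926, 298.5   ]))
```

```bash
cat >> held.py <<'E'
for z in (-.018,-.022,-.026): print(z,[v.round(1) for v in bb(0,z)])
h=w['pixels'].astype(int)
print([ (r,h[r,317].tolist()) for r in range(200,312,4)])
E
python3 held.py w6 219.5 298.5 .024 .022; python3 - <<'E'
from h import *
import pickle
w=pickle.load(open('w6.pkl','rb'))
h=cv2.cvtColor(w['pixels'],cv2.COLOR_RGB2HSV); m=cv2.inRange(h,(105,100,60),(125,255,255))
for c in range(275,362,6):
    r=np.where(m[:,c])[0]; print(c,r.min(),r.max(),np.where(np.diff(r)>2)[0].size and r[np.where(np.diff(r)>2)[0]], end=' | ')
E
```

```text
held in tool x,z [-0.0009 -0.03  ] [0. 0.] (array([270.3068, 219.5   ]), array([362.0926, 298.5   ]))
-0.018 [array([273.5, 211.8]), array([359. , 282.9])]
-0.022 [array([272.4, 213.8]), array([360. , 287.3])]
-0.026 [array([271.4, 216. ]), array([361., 292.])]
[(200, [113, 100, 99]), (204, [113, 98, 99]), (208, [113, 100, 101]), (212, [250, 231, 180]), (216, [245, 219, 172]), (220, [74, 79, 142]), (224, [124, 117, 133]), (228, [231, 232, 239]), (232, [234, 236, 243]), (236, [231, 234, 241]), (240, [139, 135, 147]), (244, [68, 79, 143]), (248, [62, 81, 159]), (252, [101, 184, 255]), (256, [103, 191, 255]), (260, [102, 190, 255]), (264, [103, 192, 255]), (268, [100, 190, 255]), (272, [100, 191, 255]), (276, [98, 189, 255]), (280, [95, 186, 255]), (284, [93, 184, 255]), (288, [91, 158, 255]), (292, [56, 47, 75]), (296, [42, 39, 70]), (300, [60, 51, 76]), (304, [70, 59, 77]), (308, [72, 61, 76])]
275 238 240 0 | 281 227 278 0 | 287 225 282 0 | 293 222 285 [230] | 299 221 286 [225 271 276] | 305 220 288 [224 252] | 311 220 288 [223 251] | 317 220 297 [222 251 289] | 323 220 292 [223 251] | 329 220 290 [223 251] | 335 221 289 [225 255] | 341 223 289 [229] | 347 224 291 [282] | 353 228 278 0 | 359 237 293 [240 281 289] |
```

```bash
python3 held.py w6 219.5 289.5 .024 .022|head -1; python3 - <<'E'
from h import *
import pickle
from scipy.optimize import least_squares
w=pickle.load(open('w6.pkl','rb'));w=dict(w);w['T']=np.array(w['tool_from_camera'])
# features col ~317: face bottom row 219.5, face top 250, back top 289.5
f=lambda v:[proj(w,[v[0]+.011,0,v[1]+.024])[1]-219.5,proj(w,[v[0]+.011,0,v[1]-.024])[1]-250,proj(w,[v[0]-.011,0,v[1]-.024])[1]-289.5]
s=least_squares(f,[0,-.02],x_scale=.01,diff_step=1e-3);print(s.x,s.fun)
E
```

```text
held in tool x,z [-0.0071 -0.0131] [0. 0.] (array([275.1466, 219.5   ]), array([357.293, 289.5  ]))
[-0.0062 -0.0139] [-0.8105  1.154  -0.5556]
```

>>> jog_arm --pt "0 0 0 45 -40 0 0" --pt "0 0 0 67 -67 20 0" --pt "0 0 0 67 -67 70 0" --pt "0 0 0 67 -67 120 0" --pt "0 0 0 67 -67 145 0" --pt "0 0 0 67 -67 145 0" --pt "0 0 0 67 -67 145 0" --pt "0 0 0 67 -67 145 0"

```text
t: 12.28
eef_pos: [0.5162, 0.2294, 0.0822]
tool_rot: [0.001, 0.015, 1.0, 0.001]
contact_force: [0.7, 0.3, -1.4]
gripper_width: 0.449
grasp_force: 48.3
```

```bash
python3 - <<'E'
from h import *
o=bot.get_obs();p=bot.read_camera('wrist');q=o['tool_rot'];print(o['eef_pos'],q,o['contact_force'],o['torque'])
for i in range(3): bot.read_camera('wrist');o=bot.get_obs();print(o['eef_pos'],o['contact_force'],o['torque'])
E
```

```text
[0.5162 0.2294 0.0822] [0.0012 0.0149 0.9999 0.0008] [ 0.6926  0.2537 -1.4146] [ 0.0383 -0.0033  0.0269]
[0.5158 0.2292 0.0818] [ 0.4465  0.968  -1.476 ] [-0.04    0.0086  0.0192]
[0.5156 0.2292 0.0815] [-0.1317 -0.0723 -2.2167] [-0.0076  0.0266 -0.0004]
[0.5155 0.2291 0.0813] [ 0.0547  0.0728 -1.724 ] [-0.0158  0.0067 -0.0258]
```

>>> jog_arm --pt "0 0 0 -6 -2 0 0" --pt "0 0 0 -12 -2 0 0" --pt "0 0 0 -16 -2 0 0" --pt "0 0 0 -18 -2 0 0" --pt "0 0 0 -20 -2 0 0"

```text
t: 13.1
eef_pos: [0.535, 0.2262, 0.0805]
tool_rot: [-0.0, 0.015, 1.0, -0.0]
contact_force: [0.2, 0.3, -1.5]
gripper_width: 0.455
grasp_force: 48.3
```

>>> jog_arm --pt "0 0 0 -1 0 0 0" --pt "0 0 0 -2 0 0 0" --pt "0 0 0 -3 0 0 0" --pt "0 0 0 -4 0 0 0"

```text
t: 13.6
eef_pos: [0.539, 0.2261, 0.0806]
tool_rot: [-0.0, 0.015, 1.0, 0.0]
contact_force: [0.3, -0.8, -1.6]
gripper_width: 0.453
grasp_force: 48.3
```

>>> jog_arm --pt "0 0 0 -1 0 0 0" --pt "0 0 0 -2 0 0 0" --pt "0 0 0 -3 0 0 0" --pt "0 0 0 -4 0 0 0"

```text
t: 14.1
eef_pos: [0.5431, 0.2259, 0.0806]
tool_rot: [0.0, 0.015, 1.0, 0.0]
contact_force: [-0.6, 0.4, -1.7]
gripper_width: 0.455
grasp_force: 48.3
```

>>> jog_arm --pt "0 0 0 -1 0 0 0" --pt "0 0 0 -2 0 0 0" --pt "0 0 0 -3 0 0 0" --pt "0 0 0 -4 0 0 0"

```text
t: 14.6
eef_pos: [0.547, 0.2258, 0.0806]
tool_rot: [-0.0, 0.015, 1.0, -0.0]
contact_force: [0.4, -0.1, -2.0]
gripper_width: 0.45
grasp_force: 48.3
```

>>> jog_arm --pt "0 0 0 -1 0 0 0" --pt "0 0 0 -2 0 0 0" --pt "0 0 0 -3 0 0 0" --pt "0 0 0 -4 0 0 0"

```text
t: 15.1
eef_pos: [0.5511, 0.2257, 0.0806]
tool_rot: [-0.0, 0.015, 1.0, 0.0]
contact_force: [-0.4, -0.0, -1.9]
gripper_width: 0.455
grasp_force: 48.3
```

No contact past the tip, so it appears threaded. I'll confirm and centre by feel, in z and then in y.

>>> jog_arm --pt "0 0 0 0 0 -0.7 0" --pt "0 0 0 0 0 -1.3 0" --pt "0 0 0 0 0 -1.3 0"

```text
t: 15.48
eef_pos: [0.5509, 0.2255, 0.0816]
tool_rot: [-0.0, 0.015, 1.0, -0.0]
contact_force: [1.0, -0.6, -5.6]
gripper_width: 0.454
grasp_force: 47.8
```

>>> jog_arm --pt "0 0 0 0 0 1 0" --pt "0 0 0 0 0 2 0" --pt "0 0 0 0 0 2.6 0" --pt "0 0 0 0 0 2.6 0"

```text
t: 15.98
eef_pos: [0.5511, 0.2257, 0.0795]
tool_rot: [0.0, 0.015, 1.0, 0.0]
contact_force: [0.0, 0.8, -1.0]
gripper_width: 0.452
grasp_force: 48.9
```

>>> jog_arm --pt "0 0 0 0 0.7 -1.3 0" --pt "0 0 0 0 1.3 -1.3 0" --pt "0 0 0 0 1.3 -1.3 0"

```text
t: 16.35
eef_pos: [0.5509, 0.2263, 0.0805]
tool_rot: [-0.0, 0.015, 1.0, -0.0]
contact_force: [0.4, -2.2, -1.1]
gripper_width: 0.454
grasp_force: 48.8
```

>>> jog_arm --pt "0 0 0 0 -1 0 0" --pt "0 0 0 0 -2 0 0" --pt "0 0 0 0 -2.6 0 0" --pt "0 0 0 0 -2.6 0 0"

```text
t: 16.85
eef_pos: [0.551, 0.2247, 0.0807]
tool_rot: [0.0, 0.015, 1.0, 0.0]
contact_force: [-0.6, -0.0, -1.7]
gripper_width: 0.457
grasp_force: 48.6
```

Threaded: the bore touches above and to the side within the clearance. I'll recentre and run it back to the collar.

>>> jog_arm --pt "0 0 0 -5 0.3 0.4 0" --pt "0 0 0 -13 0.3 0.4 0" --pt "0 0 0 -21 0.3 0.4 0" --pt "0 0 0 -29 0.3 0.4 0" --pt "0 0 0 -37 0.3 0.4 0" --pt "0 0 0 -42 0.3 0.4 0" --pt "0 0 0 -45 0.3 0.4 0"

```text
t: 17.73
eef_pos: [0.5962, 0.2233, 0.0801]
tool_rot: [-0.0, 0.015, 1.0, -0.0]
contact_force: [-0.2, 0.4, -0.6]
gripper_width: 0.452
grasp_force: 48.6
```

>>> jog_arm --pt "0 0 0 -2 0 0 0" --pt "0 0 0 -4 0 0 0" --pt "0 0 0 -6 0 0 0" --pt "0 0 0 -7 0 0 0"

```text
t: 18.23
eef_pos: [0.603, 0.2232, 0.0802]
tool_rot: [0.0, 0.015, 1.0, 0.0]
contact_force: [-0.3, -0.1, -1.6]
gripper_width: 0.454
grasp_force: 48.6
```

>>> jog_arm --pt "0 0 0 -1.5 0 0 0" --pt "0 0 0 -3 0 0 0" --pt "0 0 0 -4 0 0 0"

```text
t: 18.6
eef_pos: [0.607, 0.2231, 0.0802]
tool_rot: [0.0, 0.015, 1.0, 0.0]
contact_force: [0.0, 0.1, -1.9]
gripper_width: 0.448
grasp_force: 48.6
```

>>> jog_arm --pt "0 0 0 -1 0 0 0" --pt "0 0 0 -2 0 0 0" --pt "0 0 0 -3 0 0 0"

```text
t: 18.98
eef_pos: [0.6094, 0.223, 0.0801]
tool_rot: [-0.001, 0.015, 1.0, -0.0]
contact_force: [-1.9, -0.3, 0.8]
gripper_width: 0.45
grasp_force: 49.0
```

Contact with the collar. Release the wheel and go back for the spacer.

>>> jog_arm --pt "0 0 0 0.5 0 0 60" --pt "0 0 0 0.5 0 0 85" --pt "0 0 0 0.5 0 0 85" --pt "0 0 0 0.5 0 -30 85" --pt "0 0 0 0.5 0 -80 85" --pt "0 0 0 20 -30 -120 85" --pt "0 0 -0.06 40 -85 -120 85" --pt "0 0 -0.115 60 -140 -120 85"

```text
t: 19.98
eef_pos: [0.5456, 0.0835, 0.201]
tool_rot: [0.001, -0.044, 0.999, 0.0]
contact_force: [0.6, -2.0, -0.7]
gripper_width: 0.997
grasp_force: 0.0
```

>>> jog_arm --pt "0 0 0 15 -55 0 85" --pt "0 0 0 30 -110 0 85" --pt "0 0 0 45 -165 0 85" --pt "0 0 0 60 -220 0 85" --pt "0 0 0 65 -250 0 85" --pt "0 0 0 65 -250 0 85" --pt "0 0 0 65 -250 0 85"

```text
t: 20.85
eef_pos: [0.5025, -0.1689, 0.2002]
tool_rot: [0.0, -0.043, 0.999, 0.0]
contact_force: [0.3, 0.0, -0.2]
gripper_width: 0.994
grasp_force: 0.0
```

```bash
python3 shot.py w9 spacer cap
```

```text
[ 0.5025 -0.1689  0.2002] [ 0.0001 -0.043   0.9991  0.0003] [ 0.2879  0.0023 -0.2023]
spacer 0.93 [278.  161.4] [ 0.4879 -0.2142  0.036 ]
cap 0.86 [459.5 159.9] [ 0.4682 -0.0076  0.038 ]
```

>>> jog_arm --pt "0 0 0 18.5 -44.5 30 85" --pt "0 0 0 18.5 -44.5 80 85" --pt "0 0 0 18.5 -44.5 130 85" --pt "0 0 0 18.5 -44.5 165 85" --pt "0 0 0 18.5 -44.5 183 70" --pt "0 0 0 18.5 -44.5 184 50" --pt "0 0 0 18.5 -44.5 184 30" --pt "0 0 0 18.5 -44.5 184 0" --pt "0 0 0 18.5 -44.5 184 0" --pt "0 0 0 18.5 -44.5 184 0" --grip_force 50

```text
t: 22.25
eef_pos: [0.4904, -0.2149, 0.0193]
tool_rot: [0.003, -0.043, 0.999, 0.001]
contact_force: [-3.6, 5.0, 21.9]
gripper_width: 0.005
grasp_force: 26.8
```

>>> jog_arm --pt "0 0 0 0 0 0 0" --pt "0 0 0 0 0 -10 0" --pt "0 0 0 0 0 -40 0" --pt "0 0 0 0 0 -90 0" --pt "0 0 0 0 0 -140 0" --pt "0 0 0 0 0 -140 0"

```text
t: 23.0
eef_pos: [0.4904, -0.2171, 0.1607]
tool_rot: [0.004, -0.042, 0.999, -0.001]
contact_force: [-0.2, 0.9, -0.9]
gripper_width: 0.002
grasp_force: 0.0
```

The grasp missed: the fingers closed fully. I'll look.

```bash
python3 shot.py w10 spacer cap wheel
```

```text
[ 0.4904 -0.2171  0.1607] [ 0.0043 -0.0423  0.9991 -0.001 ] [-0.237   0.8718 -0.9257]
spacer 0.67 [319.  180.2] [ 0.486 -0.215  0.036]
cap 0.95 [515.1 179.3] [ 0.4677 -0.0147  0.038 ]
wheel 0.84 [573.5  60. ] [0.355  0.0025 0.044 ]
wheel 0.76 [428.8  63.4] [ 0.3687 -0.1261  0.044 ]
```

View pics/w10.png

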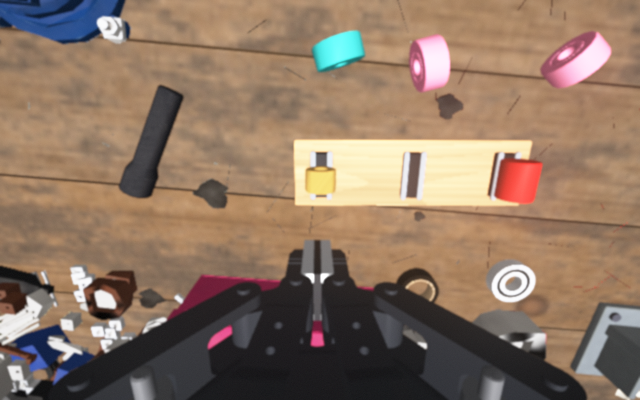

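The spacer is still in its cradle at (319,181) and the wheel's cradle is empty. The side and top views both put the spacer about 6 mm nearer the robot than the wrist view did. I'll retry at x≈0.481, a bit lower, and let the arm settle before closing.

>>> jog_arm --pt "0 0 0 9 1 0 60" --pt "0 0 0 9 1 40 85" --pt "0 0 0 9 1 90 85" --pt "0 0 0 9 1 130 85" --pt "0 0 0 9 1 145 85" --pt "0 0 0 9 1 146 85" --pt "0 0 0 9 1 146 85"

```text
t: 24.08
eef_pos: [0.4794, -0.216, 0.0114]
tool_rot: [0.001, -0.042, 0.999, -0.0]
contact_force: [-0.5, 0.5, -0.4]
gripper_width: 0.994
grasp_force: 0.0
```

>>> jog_arm --pt "0 0 0 0 0 0 50" --pt "0 0 0 0 0 0 30" --pt "0 0 0 0 0 0 18"

```text
t: 24.45
eef_pos: [0.4789, -0.2155, 0.0106]
tool_rot: [0.0, -0.043, 0.999, -0.0]
contact_force: [-0.1, -1.1, -0.8]
gripper_width: 0.371
grasp_force: 0.0
```

>>> jog_arm --pt "0 0 0 0 0 0 18" --pt "0 0 0 0 0 0 18" --pt "0 0 0 0 0 0 18"

```text
t: 24.82
eef_pos: [0.4788, -0.2146, 0.0107]
tool_rot: [0.0, -0.043, 0.999, 0.001]
contact_force: [-1.4, 2.7, 7.7]
gripper_width: 0.283
grasp_force: 45.0
```

The spacer is gripped. Lift it and carry it to the spindle.

>>> jog_arm --pt "0 0 0 0 0 -10 0" --pt "0 0 0 0 0 -40 0" --pt "0 0 0 0 0 -90 0" --pt "0 0 0 0 0 -140 0" --pt "0 0 0 -8 55 -170 0" --pt "0 0 0 -16 115 -170 0" --pt "0 0 0.05 -24 175 -170 0" --pt "0 0 0.115 -32 235 -170 0" --pt "0 0 0.115 -40 295 -170 0" --pt "0 0 0.115 -48 345 -170 0"

```text
t: 26.08
eef_pos: [0.4968, 0.1346, 0.1807]
tool_rot: [0.0, 0.014, 1.0, 0.0]
contact_force: [0.1, -0.8, -0.5]
gripper_width: 0.277
grasp_force: 44.4
```

>>> jog_arm --pt "0 0 0 -6 45 0 0" --pt "0 0 0 -6 90 0 0" --pt "0 0 0 -6 91 40 0" --pt "0 0 0 -6 91 85 0" --pt "0 0 0 -6 91 103 0" --pt "0 0 0 -6 91 103 0" --pt "0 0 0 -6 91 103 0" --pt "0 0 0 -6 91 103 0"

```text
t: 27.08
eef_pos: [0.5069, 0.2235, 0.0788]
tool_rot: [0.001, 0.015, 1.0, 0.001]
contact_force: [0.8, 0.6, -0.6]
gripper_width: 0.28
grasp_force: 44.4
```

```bash
python3 shot.py w11; python3 - <<'E'
from h import *
import pickle
for n in('w11',):
    w=pickle.load(open(n+'.pkl','rb')); h=cv2.cvtColor(w['pixels'],cv2.COLOR_RGB2HSV)
    m=cv2.inRange(h,(15,110,60),(30,255,255)); k,l,st,ce=cv2.connectedComponentsWithStats(m)
    for i in range(1,k):
        if st[i,4]>150: print(st[i],ce[i])
    for c in (305,317,329): print([(r,w['pixels'][r,c].tolist()) for r in range(215,300,4)])
o=bot.get_obs();print(o['eef_pos'],o['tool_rot'],o['contact_force'])
E
```

```text
[0.5069 0.2235 0.0788] [0.0012 0.0151 0.9999 0.0008] [ 0.8456  0.6115 -0.6353]
[ 51 114  34  87 328] [ 67.7591 156.7134]
[ 504  204  136  138 9164] [592.9241 273.4377]
[ 290  227   54   67 3000] [316.9807 260.6487]
[ 95 228  32  22 217] [111.3641 239.3088]
[200 252  34  31 312] [214.8974 267.6635]
[ 96 254  36  21 353] [114.1785 263.2351]
[  8 264  42  32 337] [ 26.7923 275.7359]
[ 45 279  47  36 445] [ 70.9213 296.1865]
[ 35 327  29  12 152] [ 49.9079 332.7303]
[(215, [165, 136, 110]), (219, [171, 141, 115]), (223, [170, 139, 111]), (227, [164, 132, 105]), (231, [150, 119, 76]), (235, [170, 132, 71]), (239, [231, 189, 100]), (243, [211, 168, 87]), (247, [153, 118, 64]), (251, [231, 190, 103]), (255, [252, 236, 138]), (259, [252, 237, 140]), (263, [252, 237, 138]), (267, [252, 237, 139]), (271, [252, 237, 138]), (275, [252, 237, 141]), (279, [252, 238, 141]), (283, [252, 236, 138]), (287, [252, 237, 140]), (291, [240, 208, 129]), (295, [187, 151, 119]), (299, [175, 142, 112])]
[(215, [167, 138, 109]), (219, [175, 141, 112]), (223, [173, 138, 110]), (227, [173, 139, 110]), (231, [148,
[... 320 characters left out ...]
, (287, [251, 234, 137]), (291, [250, 231, 135]), (295, [178, 142, 110]), (299, [166, 135, 109])]
[(215, [183, 149, 118]), (219, [180, 142, 109]), (223, [178, 138, 104]), (227, [176, 139, 107]), (231, [162, 126, 84]), (235, [158, 124, 67]), (239, [177, 139, 74]), (243, [150, 117, 64]), (247, [161, 125, 68]), (251, [242, 210, 114]), (255, [252, 236, 139]), (259, [252, 238, 141]), (263, [253, 238, 141]), (267, [252, 236, 139]), (271, [251, 234, 136]), (275, [251, 234, 136]), (279, [252, 236, 138]), (283, [252, 236, 139]), (287, [252, 238, 141]), (291, [228, 186, 125]), (295, [184, 146, 112]), (299, [164, 134, 108])]
[0.5067 0.2235 0.0785] [0.001  0.015  0.9999 0.0007] [-0.3998 -0.749   0.0831]
```

```bash
cat > feat.py <<'E'
from h import *
import pickle,sys
from scipy.optimize import least_squares
n=sys.argv[1];a,b,c,r,L=map(float,sys.argv[2:])
w=dict(pickle.load(open(n+'.pkl','rb')));w['T']=np.array(w['tool_from_camera'])
f=lambda v:[proj(w,[v[0]+L/2,0,v[1]+r])[1]-a,proj(w,[v[0]+L/2,0,v[1]-r])[1]-b,proj(w,[v[0]-L/2,0,v[1]-r])[1]-c]
s=least_squares(f,[0,-.02],x_scale=.01,diff_step=1e-3);print(s.x,s.fun)
E
python3 feat.py w11 229.5 252 292.5 .016 .024; python3 -c "
from h import *
o=bot.get_obs();print(o['eef_pos'],o['contact_force'])"
```

```text
[-0.0096 -0.0184] [-0.2795  0.3683 -0.141 ]
[0.5067 0.2235 0.0785] [-0.3998 -0.749   0.0831]
```

>>> jog_arm --pt "0 0 0 -4 2.7 2 0" --pt "0 0 0 -10 2.7 2 0" --pt "0 0 0 -15 2.7 2 0" --pt "0 0 0 -18 2.7 2 0" --pt "0 0 0 -20 2.7 2 0" --pt "0 0 0 -20 2.7 2 0"

```text
t: 27.88
eef_pos: [0.5259, 0.2251, 0.0751]
tool_rot: [-0.0, 0.015, 1.0, -0.0]
contact_force: [-0.7, 0.2, -0.7]
gripper_width: 0.28
grasp_force: 44.4
```

>>> jog_arm --pt "0 0 0 -1.5 0 0 0" --pt "0 0 0 -3 0 0 0" --pt "0 0 0 -4.5 0 0 0"

```text
t: 28.25
eef_pos: [0.5304, 0.2251, 0.0752]
tool_rot: [0.0, 0.015, 1.0, 0.0]
contact_force: [-0.1, 0.6, -1.9]
gripper_width: 0.283
grasp_force: 44.4
```

>>> jog_arm --pt "0 0 0 -1.5 0 0 0" --pt "0 0 0 -3 0 0 0" --pt "0 0 0 -4.5 0 0 0"

```text
t: 28.62
eef_pos: [0.5336, 0.2249, 0.0748]
tool_rot: [-0.001, 0.015, 1.0, -0.0]
contact_force: [-5.8, 0.4, 0.9]
gripper_width: 0.282
grasp_force: 45.0
```

The bore is riding on the tip chamfer and the tool is pushed up, so I'm about 1.5 mm low. Back off, raise and retry.

>>> jog_arm --pt "0 0 0 2 0 0 0" --pt "0 0 0 2 0.5 -1.6 0" --pt "0 0 0 2 0.5 -1.6 0" --pt "0 0 0 0 0.5 -1.6 0" --pt "0 0 0 -1.5 0.5 -1.6 0" --pt "0 0 0 -3 0.5 -1.6 0"

```text
t: 29.38
eef_pos: [0.538, 0.2256, 0.0769]
tool_rot: [0.0, 0.015, 1.0, 0.0]
contact_force: [-1.5, 0.2, 0.6]
gripper_width: 0.281
grasp_force: 44.9
```

>>> jog_arm --pt "0 0 0 -1 0 0 0" --pt "0 0 0 -2 0 0 0" --pt "0 0 0 -3 0 0 0"

```text
t: 29.75
eef_pos: [0.5408, 0.2255, 0.0769]
tool_rot: [-0.0, 0.015, 1.0, 0.0]
contact_force: [-1.4, 0.4, 1.5]
gripper_width: 0.278
grasp_force: 45.2
```

>>> jog_arm --pt "0 0 0 -3 -0.1 -0.6 0" --pt "0 0 0 -8 -0.1 -0.6 0" --pt "0 0 0 -13 -0.1 -0.6 0" --pt "0 0 0 -18 -0.1 -0.6 0"

```text
t: 30.25
eef_pos: [0.5592, 0.2247, 0.0774]
tool_rot: [-0.0, 0.015, 1.0, 0.0]
contact_force: [-1.5, 1.5, -0.4]
gripper_width: 0.279
grasp_force: 45.0
```

>>> jog_arm --pt "0 0 0 -5 0 0 0" --pt "0 0 0 -10 0 0 0" --pt "0 0 0 -13 0 0 0" --pt "0 0 0 -15 0 0 0"

```text
t: 30.75
eef_pos: [0.5739, 0.2243, 0.0774]
tool_rot: [-0.0, 0.015, 1.0, 0.0]
contact_force: [-2.3, 2.1, 1.6]
gripper_width: 0.28
grasp_force: 45.2
```

>>> jog_arm --pt "0 0 0 -1 0.5 -0.4 0" --pt "0 0 0 -3 0.5 -0.4 0" --pt "0 0 0 -5 0.5 -0.4 0"

```text
t: 31.12
eef_pos: [0.5791, 0.224, 0.0777]
tool_rot: [0.0, 0.015, 1.0, -0.0]
contact_force: [0.5, -0.6, -0.7]
gripper_width: 0.285
grasp_force: 44.4
```

>>> jog_arm --pt "0 0 0 -1 0 0 0" --pt "0 0 0 -2 0 0 0" --pt "0 0 0 -3 0 0 0"

```text
t: 31.5
eef_pos: [0.5814, 0.2243, 0.0777]
tool_rot: [-0.001, 0.015, 1.0, -0.0]
contact_force: [-1.6, -0.7, -0.2]
gripper_width: 0.279
grasp_force: 44.7
```

>>> jog_arm --pt "0 0 0 -1 0 0 0" --pt "0 0 0 -2 0 0 0"

```text
t: 31.75
eef_pos: [0.5814, 0.2243, 0.0773]
tool_rot: [-0.002, 0.015, 1.0, -0.0]
contact_force: [-8.8, -0.1, 4.7]
gripper_width: 0.281
grasp_force: 46.1
```

The spacer is against the wheel. Release it and fetch the cap.

>>> jog_arm --pt "0 0 0 2 0 0 0" --pt "0 0 0 2 0 0 60" --pt "0 0 0 2 0 0 85" --pt "0 0 0 2 0 0 85" --pt "0 0 0 2 0 -30 85" --pt "0 0 0 2 0 -80 85" --pt "0 0 0 20 0 -125 85" --pt "0 0 -0.05 40 -40 -125 85" --pt "0 0 -0.115 60 -80 -125 85" --pt "0 0 -0.115 80 -130 -125 85"

```text
t: 33.0
eef_pos: [0.4996, 0.0962, 0.2031]
tool_rot: [0.001, -0.044, 0.999, 0.0]
contact_force: [0.9, -1.0, 0.6]
gripper_width: 0.994
grasp_force: 0.0
```

>>> jog_arm --pt "0 0 0 5 -50 0 85" --pt "0 0 0 5 -90 0 85" --pt "0 0 0 5 -95 0 85" --pt "0 0 0 5 -95 0 85" --pt "0 0 0 5 -95 0 85"

```text
t: 33.62
eef_pos: [0.5032, 0.0033, 0.2027]
tool_rot: [-0.0, -0.044, 0.999, 0.0]
contact_force: [0.4, 0.4, 0.5]
gripper_width: 0.992
grasp_force: 0.0
```

```bash
python3 shot.py w12 cap rack; python3 - <<'E'
from h import *
import pickle
p=bot.read_camera('side')
for r in bot.tip_of('cap',p)[:2]: print('side cap',r['score'],r['xy'],atz(p,r['xy'],.038))
w=pickle.load(open('w12.pkl','rb'))
pp=w['pixels'].astype(int); m=((pp[:,:,0]>110)&(pp[:,:,1]<90)&(pp[:,:,2]<90)).astype(np.uint8)
k,l,st,ce=cv2.connectedComponentsWithStats(m)
for i in range(1,k):
    if st[i,4]>300: print(st[i],ce[i])
def sil(x,y,z=.038,r=.018,L=.04):
    ax=np.array([np.cos(.085),np.sin(.085),0]); ay=np.array([-ax[1],ax[0],0]); az=np.array([0,0,1.])
    return np.array([proj(w,np.array([x,y,z])+s*L/2*ax+r*(np.cos(t)*ay+np.sin(t)*az)) for s in(-1,1) for t in np.linspace(0,6.28,60)])
for x in (.46,.465,.47): s=sil(x,-.0145);print(x,s.min(0),s.max(0))
E
```

```text
[0.5032 0.0033 0.2027] [-0.     -0.0437  0.999   0.0002] [0.3971 0.4031 0.4613]
cap 0.78 [304.2 141.9] [ 0.4641 -0.0138  0.038 ]
rack 0.75 [224.7 140.9] [ 0.4752 -0.1144  0.    ]
side cap 0.48 [315.3, 219.1] [ 0.4686 -0.0034  0.038 ]
[289 126  30  38 748] [304.1484 144.4318]
[   0  239  210   50 5070] [114.0629 261.9653]
0.46 [287.2895 119.4004] [319.9003 158.3199]
0.465 [287.0259 123.819 ] [319.4962 162.8813]
0.47 [286.7646 128.201 ] [319.0957 167.4027]
```

>>> jog_arm --pt "0 0 0 39 -14 40 85" --pt "0 0 0 39 -14 90 85" --pt "0 0 0 39 -14 140 85" --pt "0 0 0 39 -14 175 85" --pt "0 0 0 39 -14 187 85" --pt "0 0 0 39 -14 187 85" --pt "0 0 0 39 -14 187 85" --pt "0 0 0 39 -14 187 60" --pt "0 0 0 39 -14 187 35" --pt "0 0 0 39 -14 187 20" --grip_force 70

```text
t: 35.12
eef_pos: [0.4657, -0.0154, 0.0161]
tool_rot: [0.0, -0.043, 0.999, 0.0]
contact_force: [0.6, 0.7, 1.1]
gripper_width: 0.374
grasp_force: 0.0
```

>>> jog_arm --pt "0 0 0 0 0 0 20" --pt "0 0 0 0 0 0 20" --pt "0 0 0 0 0 0 20"

```text
t: 35.5
eef_pos: [0.4664, -0.0146, 0.018]
tool_rot: [0.001, -0.043, 0.999, 0.001]
contact_force: [-8.0, 2.6, 31.5]
gripper_width: 0.245
grasp_force: 33.1
```

The pads are squeezing above the centre. Open, go lower, and grip again.

>>> jog_arm --pt "0 0 0 0 0 0 60" --pt "0 0 0 0 0 0 85" --pt "0 0 0 0 0 0 85" --pt "0 0 0 0 0 4 85" --pt "0 0 0 0 0 4.5 85" --pt "0 0 0 0 0 4.5 85" --pt "0 0 0 0 0 4.5 60" --pt "0 0 0 0 0 4.5 35" --pt "0 0 0 0 0 4.5 20" --pt "0 0 0 0 0 4.5 20" --grip_force 50

```text
t: 36.75
eef_pos: [0.4655, -0.0146, 0.0121]
tool_rot: [-0.0, -0.043, 0.999, 0.001]
contact_force: [-4.1, 2.2, 13.2]
gripper_width: 0.354
grasp_force: 44.9
```

>>> jog_arm --pt "0 0 0 0 0 0 20"

```text
t: 36.88
eef_pos: [0.4656, -0.0147, 0.0121]
tool_rot: [0.0, -0.043, 0.999, 0.001]
contact_force: [-3.5, 2.7, 13.2]
gripper_width: 0.356
grasp_force: 44.9
```

>>> jog_arm --pt "0 0 0 0 0 -3 0" --pt "0 0 0 0 0 -20 0" --pt "0 0 0 0 0 -70 0" --pt "0 0 0 0 0 -120 0" --pt "0 0 0 -10 45 -150 0" --pt "0 0 0 -20 95 -150 0" --pt "0 0 0.05 -30 150 -150 0" --pt "0 0 0.115 -40 205 -150 0" --pt "0 0 0.115 -45 238 -150 0" --pt "0 0 0.115 -45 238 -150 0" --grip_force 70

```text
t: 38.12
eef_pos: [0.4893, 0.2288, 0.1609]
tool_rot: [-0.0, 0.012, 1.0, 0.0]
contact_force: [-0.2, -0.5, -0.9]
gripper_width: 0.28
grasp_force: 64.4
```

```bash
python3 shot.py w13; python3 - <<'E'
import pickle
w=pickle.load(open('w13.pkl','rb'))
for c in (305,317,329): print([(r,w['pixels'][r,c].tolist()) for r in range(205,325,4)])
E
```

```text
[0.4893 0.2288 0.1609] [-0.0002  0.0122  0.9999  0.0003] [-0.1752 -0.518  -0.8734]
[(205, [146, 115, 92]), (209, [140, 66, 55]), (213, [137, 37, 32]), (217, [141, 36, 31]), (221, [143, 36, 32]), (225, [146, 37, 31]), (229, [253, 67, 61]), (233, [254, 75, 70]), (237, [254, 77, 71]), (241, [254, 77, 72]), (245, [254, 76, 71]), (249, [254, 76, 71]), (253, [254, 76, 71]), (257, [254, 77, 71]), (261, [254, 78, 72]), (265, [254, 77, 73]), (269, [254, 77, 72]), (273, [254, 78, 74]), (277, [254, 77, 73]), (281, [254, 78, 75]), (285, [254, 76, 72]), (289, [254, 79, 76]), (293, [255, 79, 76]), (297, [168, 93, 57]), (301, [149, 103, 60]), (305, [243, 208, 114]), (309, [246, 221, 122]), (313, [247, 221, 123]), (317, [247, 222, 126]), (321, [247, 223, 127])]
[(205, [153, 120, 96]), (209, [137, 42, 37]), (213, [138, 35, 31]), (217, [142, 36, 32]), (221, [146, 37, 32]), (225, [149, 38, 34]), (229, [254, 73, 68]), (233, [255, 103, 97]), (237, [255, 104, 97]), (241, [255, 104, 97]), (245, [255, 104, 97]), (249, [255, 103, 96]), (253, [255, 103, 96]), (257, [255, 100, 94]), (261, [255, 98, 92]), (265,
[... 310 characters left out ...]
]), (321, [245, 217, 123])]
[(205, [167, 129, 101]), (209, [142, 58, 48]), (213, [138, 35, 30]), (217, [145, 39, 35]), (221, [147, 38, 33]), (225, [151, 39, 35]), (229, [255, 82, 75]), (233, [255, 90, 84]), (237, [255, 89, 83]), (241, [255, 88, 81]), (245, [255, 85, 79]), (249, [255, 84, 78]), (253, [255, 82, 77]), (257, [255, 82, 76]), (261, [255, 81, 76]), (265, [255, 82, 77]), (269, [255, 80, 75]), (273, [255, 80, 76]), (277, [255, 79, 75]), (281, [255, 79, 75]), (285, [254, 81, 76]), (289, [254, 78, 75]), (293, [254, 77, 75]), (297, [189, 105, 64]), (301, [218, 168, 92]), (305, [233, 188, 102]), (309, [233, 188, 102]), (313, [230, 183, 99]), (317, [222, 175, 98]), (321, [184, 145, 106])]
```

```bash
python3 feat.py w13 207.5 228 296 .018 .04
```

```text
[-0.0048 -0.015 ] [-0.4421  0.4749 -0.1231]
```

```bash
python3 - <<'E'
import pickle,numpy as np,cv2
w=pickle.load(open('w13.pkl','rb'));p=w['pixels'].astype(int)
m=(p[:,:,0]>110)&(p[:,:,1]<120)&(p[:,:,0]-p[:,:,1]>80)
for r in range(208,298,6):
    c=np.where(m[r,250:390])[0]+250; print(r,c.min(),c.max(),(c.min()+c.max())/2, len(c))
im=w['pixels'][185:345,230:405,::-1]; cv2.imwrite('pics/w13c.png',cv2.resize(im,None,fx=3.4,fy=3.4,interpolation=cv2.INTER_CUBIC))
E
```

```text
208 320 321 320.5 2
214 291 346 318.5 56
220 287 350 318.5 64
226 286 350 318.0 65
232 287 350 318.5 64
238 287 350 318.5 64
244 293 341 317.0 49
250 293 341 317.0 49
256 293 341 317.0 49
262 293 341 317.0 49
268 294 341 317.5 48
274 294 340 317.0 47
280 293 341 317.0 49
286 292 342 317.0 51
292 298 338 318.0 41
```

View pics/w13c.png

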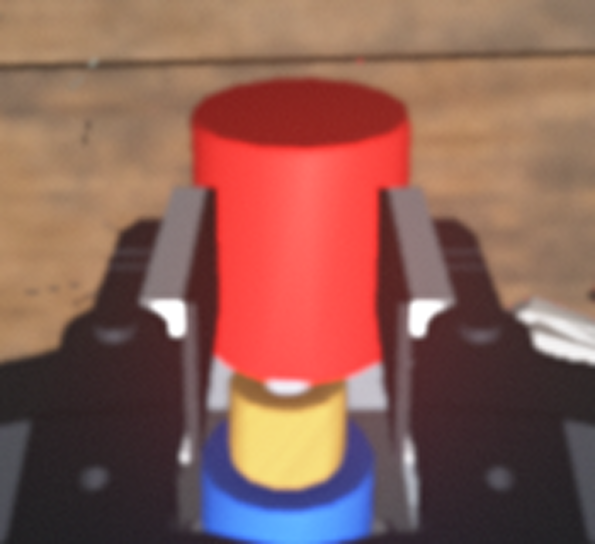

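The crop shows the cap square in the jaws, with the brass spacer and blue wheel lined up on the spindle below. Descend to the axis height and approach.

>>> jog_arm --pt "0 0 0 0 -2.4 40 0" --pt "0 0 0 0 -2.4 75 0" --pt "0 0 0 0 -2.4 81 0" --pt "0 0 0 -6 -2.4 81 0" --pt "0 0 0 -14 -2.4 81 0" --pt "0 0 0 -22 -2.4 81 0" --pt "0 0 0 -28 -2.4 81 0" --pt "0 0 0 -28 -2.4 81 0"

```text
t: 39.17
eef_pos: [0.5186, 0.2222, 0.0805]
tool_rot: [0.0, 0.015, 1.0, 0.0]
contact_force: [0.2, 0.4, -0.3]
gripper_width: 0.281
grasp_force: 64.4
```

>>> jog_arm --pt "0 0 0 0 3.6 0 0" --pt "0 0 0 -3 3.6 0 0" --pt "0 0 0 -6 3.6 0 0" --pt "0 0 0 -8 3.6 0 0" --pt "0 0 0 -9 3.6 0 0"

```text
t: 39.8
eef_pos: [0.5272, 0.2254, 0.0803]
tool_rot: [0.0, 0.015, 1.0, -0.0]
contact_force: [-0.5, 0.0, -0.1]
gripper_width: 0.285
grasp_force: 64.4
```

>>> jog_arm --pt "0 0 0 -1 0 0 0" --pt "0 0 0 -2 0 0 0" --pt "0 0 0 -3 0 0 0" --pt "0 0 0 -4 0 0 0"

```text
t: 40.3
eef_pos: [0.5308, 0.2254, 0.0802]
tool_rot: [-0.0, 0.015, 1.0, -0.0]
contact_force: [-1.5, -0.1, 0.2]
gripper_width: 0.279
grasp_force: 64.6
```

>>> jog_arm --pt "0 0 0 -1.5 0 0 0" --pt "0 0 0 -3 0 0 0" --pt "0 0 0 -4 0 0 0"

```text
t: 40.67
eef_pos: [0.5314, 0.2253, 0.0796]
tool_rot: [-0.004, 0.014, 1.0, -0.001]
contact_force: [-11.6, -0.2, 5.9]
gripper_width: 0.283
grasp_force: 66.2
```

Stopped on the tip. Back off 3 mm, raise 1.7 mm and try again.

>>> jog_arm --pt "0 0 0 5 0 0 0" --pt "0 0 0 5 0.2 -1.7 0" --pt "0 0 0 5 0.2 -1.7 0" --pt "0 0 0 3.5 0.2 -1.7 0" --pt "0 0 0 2 0.2 -1.7 0" --pt "0 0 0 1 0.2 -1.7 0"

```text
t: 41.42
eef_pos: [0.5341, 0.2252, 0.0818]
tool_rot: [-0.0, 0.015, 1.0, -0.0]
contact_force: [-1.4, -0.9, -1.6]
gripper_width: 0.283
grasp_force: 64.1
```

>>> jog_arm --pt "0 0 0 -1 0 0 0" --pt "0 0 0 -2 0 0 0"

```text
t: 41.68
eef_pos: [0.5359, 0.2252, 0.0818]
tool_rot: [-0.0, 0.015, 1.0, -0.0]
contact_force: [-0.9, -1.7, -1.3]
gripper_width: 0.281
grasp_force: 64.1
```

It's in. Advance to the spacer.

>>> jog_arm --pt "0 0 0 -2 -0.4 -0.1 0" --pt "0 0 0 -4 -0.4 -0.1 0" --pt "0 0 0 -6 -0.4 -0.1 0"

```text
t: 42.05
eef_pos: [0.542, 0.2249, 0.082]
tool_rot: [-0.0, 0.015, 1.0, -0.0]
contact_force: [-1.2, -2.2, -2.0]
gripper_width: 0.281
grasp_force: 63.9
```

>>> jog_arm --pt "0 0 0 -2 0 0 0" --pt "0 0 0 -4 0 0 0" --pt "0 0 0 -5 0 0 0"

```text
t: 42.42
eef_pos: [0.547, 0.2247, 0.082]
tool_rot: [-0.0, 0.015, 1.0, -0.0]
contact_force: [-1.4, -0.9, -2.6]
gripper_width: 0.283
grasp_force: 63.9
```

>>> jog_arm --pt "0 0 0 -1 0 0.4 0" --pt "0 0 0 -2 0 0.4 0" --pt "0 0 0 -3 0 0.4 0"

```text
t: 42.8
eef_pos: [0.5502, 0.2247, 0.0818]
tool_rot: [0.0, 0.015, 1.0, 0.0]
contact_force: [-1.4, -0.6, -1.6]
gripper_width: 0.282
grasp_force: 64.2
```

>>> jog_arm --pt "0 0 0 -1 0 0 0" --pt "0 0 0 -2 0 0 0"

```text
t: 43.05
eef_pos: [0.5522, 0.2246, 0.0817]
tool_rot: [0.0, 0.015, 1.0, 0.0]
contact_force: [-1.1, -1.0, -1.6]
gripper_width: 0.279
grasp_force: 64.2
```

>>> jog_arm --pt "0 0 0 -1 0 0 0" --pt "0 0 0 -2 0 0 0"

```text
t: 43.3
eef_pos: [0.5539, 0.2246, 0.0817]
tool_rot: [-0.0, 0.015, 1.0, -0.0]
contact_force: [-3.0, -1.9, -0.2]
gripper_width: 0.281
grasp_force: 64.5
```

>>> jog_arm --pt "0 0 0 -0.7 0 0 0" --pt "0 0 0 -1.4 0 0 0"

```text
t: 43.55
eef_pos: [0.5539, 0.2246, 0.0814]
tool_rot: [-0.002, 0.015, 1.0, -0.0]
contact_force: [-7.5, -1.2, 1.6]
gripper_width: 0.28
grasp_force: 65.4
```

>>> jog_arm --pt "0 0 0 -0.7 0 0 0" --pt "0 0 0 -1.4 0 0 0"

```text
t: 43.8
eef_pos: [0.5542, 0.2246, 0.0813]
tool_rot: [-0.003, 0.015, 1.0, -0.0]
contact_force: [-9.4, -1.7, 4.2]
gripper_width: 0.284
grasp_force: 65.9
```

>>> jog_arm --pt "0 0 0 -0.7 0 0 0" --pt "0 0 0 -1.2 0 0 0"

```text
t: 44.05
eef_pos: [0.5552, 0.2245, 0.0813]
tool_rot: [-0.003, 0.015, 1.0, -0.0]
contact_force: [-9.1, -1.0, 4.0]
gripper_width: 0.285
grasp_force: 65.9
```

>>> jog_arm --pt "0 0 0 -0.7 0 0 0" --pt "0 0 0 -1.2 0 0 0"

```text
t: 44.3
eef_pos: [0.5564, 0.2245, 0.0813]
tool_rot: [-0.003, 0.015, 1.0, -0.0]
contact_force: [-9.5, -2.4, 5.1]
gripper_width: 0.28
grasp_force: 65.9
```

It is sliding at about 9 N. Continue.

>>> jog_arm --pt "0 0 0 -0.8 0 0 0" --pt "0 0 0 -1.6 0 0 0" --pt "0 0 0 -2.2 0 0 0"

```text
t: 44.68
eef_pos: [0.5586, 0.2244, 0.0813]
tool_rot: [-0.003, 0.015, 1.0, -0.0]
contact_force: [-9.2, -1.1, 3.8]
gripper_width: 0.281
grasp_force: 66.0
```

>>> jog_arm --pt "0 0 0 -0.7 0 0 0" --pt "0 0 0 -1.3 0 0 0"

```text
t: 44.92
eef_pos: [0.5595, 0.2245, 0.0812]
tool_rot: [-0.003, 0.015, 1.0, -0.0]
contact_force: [-11.9, -1.2, 5.8]
gripper_width: 0.281
grasp_force: 66.3
```

>>> jog_arm --pt "0 0 0 -0.7 0 0 0" --pt "0 0 0 -1.3 0 0 0"

```text
t: 45.18
eef_pos: [0.5594, 0.2244, 0.0811]
tool_rot: [-0.004, 0.014, 1.0, -0.0]
contact_force: [-14.2, -1.1, 7.8]
gripper_width: 0.282
grasp_force: 67.2
```

It stopped at 14 N after 5.3 mm, a plausible home position. A little more push to confirm.

>>> jog_arm --pt "0 0 0 -0.4 0 0 0" --pt "0 0 0 -0.8 0 0 0" --pt "0 0 0 -0.8 0 0 0"

```text
t: 45.55
eef_pos: [0.5594, 0.2244, 0.081]
tool_rot: [-0.005, 0.014, 1.0, -0.001]
contact_force: [-16.9, -1.2, 9.3]
gripper_width: 0.282
grasp_force: 67.4
```

```bash
python3 - <<'E'
from h import *
o=bot.get_obs();print(o['eef_pos'],o['contact_force'])
p,w,o=wrist('w14.png')
import pickle;pickle.dump(w,open('w14.pkl','wb'))
a=w['pixels']
for r in range(285,345,3): print(r,a[r,310:328:8].tolist())
E
```

```text
[0.5594 0.2244 0.081 ] [-16.9218  -1.2234   9.3322]
285 [[255, 89, 81], [255, 94, 87], [255, 85, 79]]
288 [[255, 89, 82], [255, 92, 85], [255, 87, 81]]
291 [[255, 88, 81], [255, 92, 85], [255, 85, 78]]
294 [[255, 87, 80], [255, 90, 84], [255, 86, 80]]
297 [[253, 194, 111], [254, 163, 99], [252, 194, 112]]
300 [[249, 226, 126], [249, 226, 126], [248, 223, 123]]
303 [[248, 225, 125], [249, 227, 127], [249, 227, 127]]
306 [[249, 226, 126], [249, 226, 127], [249, 227, 127]]
309 [[248, 225, 125], [248, 223, 124], [249, 227, 127]]
312 [[249, 226, 126], [248, 226, 126], [248, 222, 123]]
315 [[249, 227, 128], [249, 227, 127], [247, 220, 122]]
318 [[247, 223, 124], [248, 226, 128], [247, 222, 124]]
321 [[248, 224, 125], [247, 223, 125], [247, 223, 125]]
324 [[248, 226, 127], [246, 220, 123], [247, 223, 124]]
327 [[248, 227, 128], [246, 220, 122], [248, 226, 126]]
330 [[231, 190, 119], [243, 209, 120], [219, 178, 119]]
333 [[64, 62, 117], [70, 65, 115], [65, 63, 119]]
336 [[60, 62, 124], [64, 64, 125], [64, 68, 128]]
339 [[62, 68, 135], [61, 68, 134], [63, 69, 137]]
342 [[71, 107, 216], [71, 105, 210], [77, 119, 230]]
```

Solid at 16.9 N with no movement, so it's home. Ease off, release and retreat.

>>> jog_arm --pt "0 0 0 1.5 0 0 0" --pt "0 0 0 2.8 0 0 0" --pt "0 0 0 2.8 0 0 0"

```text
t: 45.98
eef_pos: [0.5595, 0.2244, 0.0813]
tool_rot: [-0.002, 0.015, 1.0, -0.0]
contact_force: [-8.9, -1.9, 3.2]
gripper_width: 0.28
grasp_force: 65.6
```

>>> jog_arm --pt "0 0 0 0 0 0 45" --pt "0 0 0 0 0 0 70" --pt "0 0 0 0 0 0 85" --pt "0 0 0 0 0 0 85" --pt "0 0 0 0 0 -30 85" --pt "0 0 0 0 0 -80 85" --pt "0 0 0 0 0 -130 85" --pt "0 0 0 -20 60 -145 85" --pt "0 0 0 -20 70 -145 85" --pt "0 0 0 -20 70 -145 85"

```text
t: 47.22
eef_pos: [0.5835, 0.2946, 0.2259]
tool_rot: [-0.0, 0.014, 1.0, -0.0]
contact_force: [-0.2, 0.1, -0.4]
gripper_width: 0.997
grasp_force: 0.0
```

```bash
python3 shot.py w15 datum cap spacer wheel; python3 - <<'E'
from h import *
import pickle
w=pickle.load(open('w15.pkl','rb'));a=w['pixels']
# predicted points on top line of stack; sample colours along the spindle axis top
q0=proj(w,[.52,.2262,.12]);q1=proj(w,[.65,.2227,.12]);print(q0,q1)
prev=None
for t in np.arange(0,1,.015):
    c=q0+t*(q1-q0); print(np.round(c).astype(int).tolist(),a[int(round(c[1])),int(round(c[0]))].tolist(),end=' ')
E
```

```text
[0.5835 0.2946 0.2259] [-0.0004  0.0139  0.9999 -0.0003] [-0.1852  0.1045 -0.3505]
datum 0.88 [249.7 231. ] [0.633  0.2204 0.1   ]
datum 0.46 [ 53.  204.1] [0.5964 0.0145 0.1   ]
cap 0.66 [252.7 162.7] [0.568  0.2167 0.038 ]
cap 0.37 [248.8 200.9] [0.6168 0.2073 0.038 ]
spacer 0.88 [248.8 196.4] [0.6113 0.2074 0.036 ]
[239.881  124.8851] [249.2758 253.3973]
[240, 125] [161, 129, 99] [240, 127] [160, 127, 98] [240, 129] [150, 121, 94] [240, 131] [140, 113, 90] [240, 133] [131, 106, 86] [241, 135] [131, 107, 86] [241, 136] [135, 108, 87] [241, 138] [148, 119, 94] [241, 140] [169, 135, 102] [241, 142] [185, 146, 109] [241, 144] [175, 134, 99] [241, 146] [137, 65, 49] [242, 148] [176, 32, 30] [242, 150] [255, 76, 72] [242, 152] [255, 97, 91] [242, 154] [255, 95, 89] [242, 156] [255, 95, 89] [242, 158] [255, 96, 90] [242, 160] [255, 94, 87] [243, 162] [255, 99, 93] [243, 163] [255, 98, 92] [243, 165] [255, 97, 91] [243, 167] [255, 97, 91] [243, 169] [255, 95, 89] [243, 171] [255, 94, 89] [243, 173] [255, 94, 88] [244, 175] [255, 98, 91] [244, 177] [255, 96, 91] [244, 179] [255, 96, 91] [2
[... 311 characters left out ...]
] [246, 204] [246, 224, 124] [246, 206] [246, 222, 122] [246, 208] [244, 219, 120] [246, 210] [243, 216, 120] [246, 212] [185, 160, 133] [246, 214] [56, 89, 183] [247, 215] [68, 133, 245] [247, 217] [115, 207, 255] [247, 219] [121, 214, 255] [247, 221] [119, 211, 255] [247, 223] [116, 209, 255] [247, 225] [114, 207, 255] [247, 227] [111, 204, 255] [247, 229] [107, 199, 255] [248, 231] [104, 196, 255] [248, 233] [104, 192, 255] [248, 235] [210, 202, 249] [248, 237] [240, 209, 124] [248, 239] [173, 152, 123] [248, 241] [197, 202, 214] [248, 242] [224, 229, 237] [249, 244] [229, 232, 239] [249, 246] [224, 230, 237] [249, 248] [150, 153, 163] [249, 250] [128, 126, 142] [249, 252] [127, 125, 143]
```

```bash
python3 - <<'E'
from h import *
import pickle
w=pickle.load(open('w15.pkl','rb'))
z=.1045  # axis in this camera's own terms ~.1056
for z in (.1035,.1056):
  print([round(float(atz(w,c,z+r)[0]),4) for c,r in (((242,149),.018),((245,189.3),.018),((246,212),.016),((248,234.5),.024),((248,240),.017))])
E
```

```text
[0.5418, 0.5806, 0.6046, 0.6256, 0.6346]
[0.5416, 0.5801, 0.6039, 0.6247, 0.6337]
```

The visible edges measure about 39, 24, 21 and 9 mm for cap, spacer, wheel and collar. That matches the nominal stack (40/24/22/8) seated on the shoulder, with no visible gaps. Handing in.

```bash
python3 -c "
from station import bot
print(bot.hand_in())"
```

```text
the job is handed in; nothing more can be done
None
```

The wheel, spacer and cap are threaded in that order and pressed home with the collar using a final push of about 17 N; I let go at about 47 s of the 72 s and handed the job in, but no verdict came back.

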